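# Take the locked rotor off the tube spinner's spindle

### The arm

A 6-joint arm with a two-finger parallel gripper is mounted at the origin on the work surface. World frame = base frame: x ahead of the robot, y to its left, z up, the work surface at z = 0. Lengths are in m, angles in rad, forces in N, time in s.
With the tool pointing down it reaches from about 0.425 to 0.925 m from the base axis. Payload 12.5 kg.
Tool frame: the origin (TCP) lies at the very end of the fingers, on their centre line; the grasp point (between the pads) lies 19 mm behind it (manip.pinch_z is the distance from the TCP to the grasp point, in m); z points along the fingers, y is the direction in which the jaws open and shut (so a half turn about z gives the same grasp; the last joint's range is limited). The gripper opens to 85 mm and grips with 20 to 120 N. Pads are 22 mm wide; open, the fingers measure 114 mm over their backs; the gripper's body (76 mm by 85 mm) begins 54 mm behind the grasp point. The pads swing forward as they close: fully open they stand 13 mm farther back than shut.
Start: joints at [1.187, 0.491, 1.559, -0, 1.092, -0.106], TCP at [0.171, 0.601, 0.195] pointing down, gripper open.
Joint ranges: [-3.1, 3.1], [-0.84, 2.19], [0.05, 2.79], [-1.13, 4.28], [0.06, 2.93], [-2.69, 2.69]. Speed limits (rad/s): [2.22, 2.22, 2.79, 3.14, 3.14, 3.14].

### API

Orientations are given as [roll, pitch, yaw] about the fixed x, y, z axes, in that order (R = Rz(yaw) Ry(pitch) Rx(roll)).
In Python, from bench import manip, viewer, order gives the robot as it stands.
- The arm moves only by the tool apply_moves, never from a script. Its argument "steps" is a list that holds one entry, the list of rows, each a list of 7 numbers: the turn, a rotation vector about the tool's x, y, z in degrees, then the shift along the tool's x, y, z in mm, then the opening, from 0 (shut) to 1 (fully open). A call has 1 to 12 rows; each row shifts and turns the commanded pose from where the row before left it, along the tool's axes as they then stand; what a row does not reach is not made up. A row lasts 1/8 s, in which the tool goes at most 62.5 mm and 10.7 degrees, less where a joint would pass 70% of its speed; a pose out of reach is approached as far as the arm can. A call is refused whole if a number of a shift passes 62.5 or a number of a turn 10.7, either way. A call with a gripper value outside its range is refused whole. The fingers move at their own pace and stop on an object; the grip force is fixed at half the most. Time passes only in rows, so rows that do not move let the fingers close. It gives the time, the measured TCP pose, the force and the opening at its end, in the units of the state.
- manip.get_state(): the state, without advancing time (a new reading comes with each control period).
- viewer.get_image(name): name is "side" or "top"; returns a dict with "color" (420x560x3 uint8, red, green, blue), "intrinsics" (3x3 intrinsics, pixels), "rvec" (rotation vector, rad) and "tvec" (3), from world to camera coordinates, as OpenCV has them. Camera axes: x right, y down, z forward; pixel columns grow to the right and rows downward; lengths in m; the calibration is good to about 2 mm. A picture is of the moment at which its call begins. There is no depth.
- order.hand_in(): hands the job in, once; it reports no verdict.
The state is a dict: "time": time; "qpos": joint angles; "dq": joint speeds; "joint_efforts": joint torques, N m; "tool_pos": TCP position; "orientation": TCP orientation; "ft_force": force on the tool from outside, world axes, zero at the start; "moment": the same for the moment, N m; "opening": opening from 0.0 (shut) to 1.0 (fully open).
Only numpy, scipy, OpenCV 4.12 (cv2) and the standard library are available. Lean on these libraries where they do the work, as an engineer would, in place of code of your own. Each camera call takes 0.05 s, during which the arm holds its last target. There are 200 camera calls.

### The job

Take the rotor off the tube spinner: a cross pin on the spindle locks it, so grip its hub, lift it lightly until it meets the pin, turn it one way or the other, at most a quarter turn, until you feel its slot come under the pin, and slide it up off the spindle without ever forcing it. Then set it down gently, flat with the hub up, in the free part of the steel tray, let go of it, and leave the jar in the tray and the bottle and beaker behind standing where they are.

Things in the scene. Friction and masses are not known exactly. Their poses are not given: they have to be found in the camera images.
- spinner: Fixed white tube spinner, housing 150 (x) x 170 (y) x 75 mm high, with the spindle upright at its centre. Origin: centre of its underside on the table, on the spindle's axis; z up, front panel towards its -x.
- spindle: The spinner's upright steel spindle, 12 mm in diameter, 66 mm long, held at the bottom, round open end at the top. It is sprung: pulled up it gives 0.4 mm per newton, at most 12 mm, and sinks back; it does not turn. Origin: at its foot on the axis, level with the shoulder (82 mm above the table) on which the rotor rests; z up. Its x and y do not tell how the cross pin points.
- spindle_tip (a point): The top of the spindle, on its axis, 148 mm above the table while nothing pulls at it.
- rotor: Loose aluminium rotor, about 0.3 kg: a disc 116 mm in diameter, 10 mm thick, with a block-shaped hub rising to 44 mm above the underside, 44 mm along its x and 40 mm along its y, flat sides to grip. It rests on the shoulder round the spindle, its top 6 mm below the pin, and is free when lifted 66 mm. Origin: centre of its underside; z up.
- hub_top (a point): Centre of the hub's top face, 44 mm above the rotor's underside, in the mouth of the keyhole that goes right down through the rotor: 15 x 15 mm for the spindle, with a slot 32 mm long along the rotor's x and 8 mm wide for the pin. The rotor passes the pin only with its slot along it, within about 6 degrees.
- tray: Fixed low steel tray, 160 (x) x 270 (y) mm outside, 22 mm high, walls and floor 3 mm thick. A small jar stands in it near the end towards its +y. Origin: centre of its underside; z up.
- tray_free (a point): Middle of the tray's free part, on its floor (3 mm above the table), 45 mm from the tray's centre towards its -y.
- jar: Small capped jar, 34 mm in diameter and 45 mm high, standing loose in the tray about 95 mm from its centre towards +y; to be left alone. Origin: centre of its underside.
- reagent: Bottle, 56 mm in diameter, 110 mm high, loose on the table beyond the work; to be left alone. Origin: centre of its underside.
- beaker: Glass beaker, 64 mm in diameter, 75 mm high, loose on the table; to be left alone. Origin: centre of its underside.
- pin_mid (a point): Middle of the cross pin, on the spindle's axis 52.5 mm above its foot. The pin is level, 5 mm thick, 28 mm long over both sides, fixed in the spindle. How it points differs each time and is not measured (the axes given here are not the pin's). At the start it crosses the rotor's slot at 20 to 90 degrees, to either side, so a turn of at most 90 degrees one way or the other frees it.

How it is judged:
By the outcome, as a careful person would: the job done as asked, in the order asked, and still so for the second after the job is handed in, with the robot touching nothing.
It also fails if it takes over 72 s, if anything falls off the work surface, if the arm or the gripper's body presses on something with over 40 N, if the wrist force passes 120 N, or if a joint passes its speed limit or range.

## Working session

There is one attempt and no reset: what is moved stays moved. The work goes in short steps, Python scripts to look and compute and a tool call to move; the robot and the scene stay as the last step left them, time stands still between calls to the robot, and variables do not carry over. Pictures are saved under pics/ and viewed, about 8 in all and at most 12, crops included, and the job is handed in when it is done.

Besides the shell and the picture viewer there is one more tool, called after ">>>" in YAML: its name, and indented under it one key for each argument. apply_moves: Moves the arm, as the interface text tells. Its arguments: {"type":"object","properties":{"steps":{"type":"array"}},"required":["steps"]}

```bash
mkdir -p pics
python3 - <<'E'
from bench import manip, viewer
import cv2
print(manip.get_state(), manip.pinch_z)
for n in("side","top"):
    d=viewer.get_image(n); cv2.imwrite(f"pics/{n}0.png",d["color"][:,:,::-1]); print(n,d["intrinsics"],d["rvec"],d["tvec"])
E
```

```text
{'time': 0.0, 'qpos': array([ 1.18738708e+00,  4.91577401e-01,  1.55949791e+00,  1.71291702e-05,
        1.09165408e+00, -1.05614145e-01]), 'dq': array([-0.000892  , -0.00066002,  0.00019593, -0.00061174,  0.00027371,
        0.00044223]), 'joint_efforts': array([-2.78550615e-04, -6.18470478e+01, -2.61568344e+01, -1.15323855e-04,
        4.30403699e-03, -3.56894759e-05]), 'tool_pos': array([0.17127549, 0.60078538, 0.19419998]), 'orientation': array([-3.14046386e+00, -1.34938694e-04,  2.86378958e+00]), 'ft_force': array([ 0.40296697,  0.09412874, -0.75966605]), 'moment': array([0.03117366, 0.03040417, 0.0222021 ]), 'opening': 0.9969725362487611} 0.0187
side [[470.57252274   0.         278.68836473]
 [  0.         470.57252274 209.46679097]
 [  0.           0.           1.        ]] [ 2.18203579 -0.52350118  0.28318671] [-0.55695477  0.27865273  0.6561191 ]
top [[388.06787098   0.         281.40399251]
 [  0.         388.06787098 216.89376265]
 [  0.           0.           1.        ]] [ 2.146827   -2.18742683  0.06958949] [0.07914254 0.65273008 0.8578017 ]
```

View pics/side0.png

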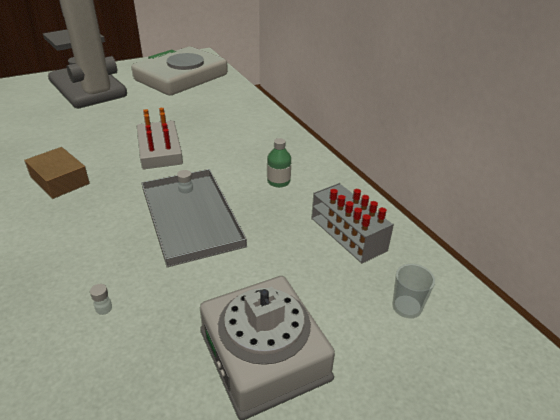

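View pics/top0.png

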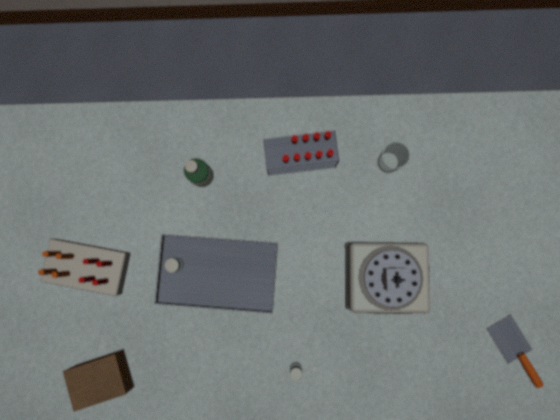

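Side: spinner around (265,335), tray around (193,215). Top: rotor at (391,278), tray corners about (163,236), (277,242), (272,312), (157,303), with the jar at (172,265). The arm isn't visible. Next: enlarged crops and first measurements.

```bash
cat > h.py <<'E'
import numpy as np, cv2
from bench import manip, viewer
def cam(n):
    d=viewer.get_image(n); R=cv2.Rodrigues(np.array(d["rvec"]))[0]
    return d["color"],np.array(d["intrinsics"]),R,np.array(d["tvec"]).ravel()
def ray(c,u,v,z):
    _,K,R,t=c; o=-R.T@t; r=R.T@np.linalg.solve(K,[u,v,1.]); return o+r*(z-o[2])/r[2]
def proj(c,P):
    _,K,R,t=c; return cv2.projectPoints(np.array(P,float).reshape(-1,3),cv2.Rodrigues(R)[0],t,K,None)[0].reshape(-1,2)
def crop(c,x,y,w,h,s,f):
    cv2.imwrite(f,cv2.resize(c[0][y:y+h,x:x+w,::-1],None,fx=s,fy=s,interpolation=cv2.INTER_CUBIC))
E
python3 - <<'E'
from h import *
t=cam("top"); s=cam("side")
a=cv2.resize(t[0][230:325,340:440],None,fx=6,fy=6,interpolation=2); 
b=cv2.resize(s[0][270:410,195:335],None,fx=4.07,fy=4.07,interpolation=2)
cv2.imwrite("pics/a.png",a[:,:,::-1]); cv2.imwrite("pics/b.png",b[:,:,::-1])
for n,c,z in (("tray top",[(163,236),(277,242),(272,312),(157,303)],.022),("rotor",[(391,278)],.092),("spinner",[(349,243),(428,242),(430,312),(350,313)],.075),("jar",[(172,265)],.045)):
    print(n,[ray(t,*p,z).round(4).tolist() for p in c])
print("tray side",[ray(s,*p,.022).round(4).tolist() for p in [(142,180),(208,170),(245,242),(166,261)]])
print("cams",(-t[2].T@t[3]).round(3),(-s[2].T@s[3]).round(3))
E
```

```text
tray top [[0.6158, 0.3412, 0.022], [0.5972, 0.0782, 0.022], [0.4398, 0.0921, 0.022], [0.4636, 0.3536, 0.022]]
rotor [[0.5166, -0.1601, 0.092]]
spinner [[0.5911, -0.078, 0.075], [0.5902, -0.2462, 0.075], [0.4433, -0.243, 0.075], [0.4436, -0.0753, 0.075]]
jar [[0.5497, 0.3128, 0.045]]
tray side [[0.4677, 0.3689, 0.022], [0.6177, 0.3429, 0.022], [0.5909, 0.071, 0.022], [0.4387, 0.0875, 0.022]]
cams [0.578 0.049 0.912] [ 0.322 -0.561  0.632]
```

View pics/a.png

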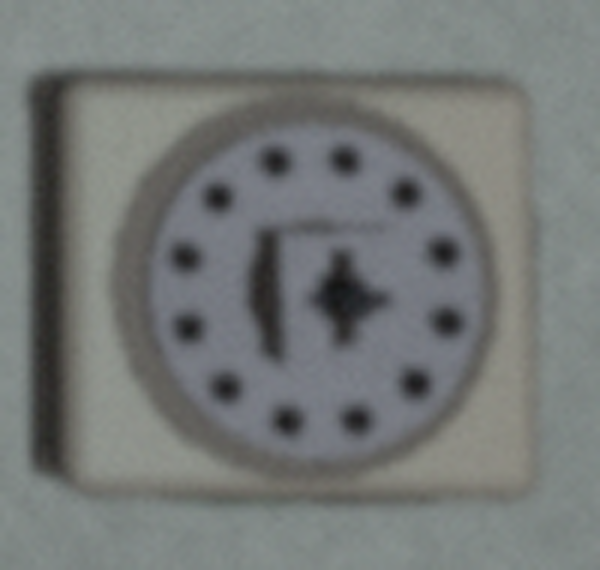

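View pics/b.png

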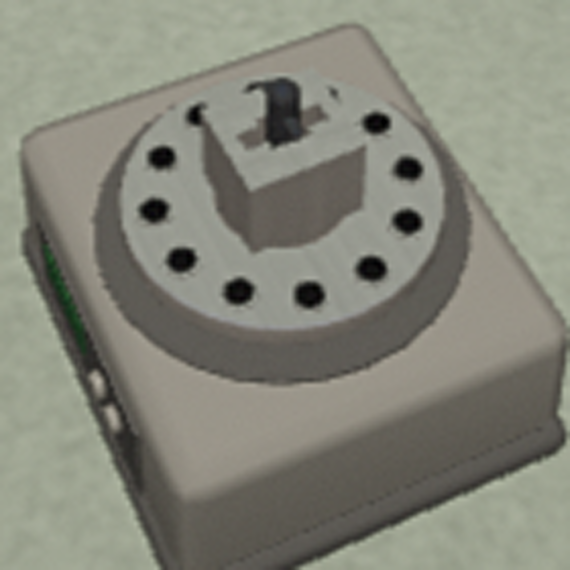

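The top crop shows a disc with 12 holes centred near (316,291) and a dark cross (slot plus pin) at (343,298). The vertical arm, the slot, is about 95 px (32 mm) long and the horizontal arm, the pin, about 78 px. In the side crop the slot on the hub top runs (235,140)–(325,110), roughly along world x. Now precise numbers.

```bash
python3 - <<'E'
from h import *
t=cam("top"); s=cam("side")
def circ(P):
    P=np.array(P)[:,:2]; A=np.c_[2*P,np.ones(len(P))]; x=np.linalg.lstsq(A,(P**2).sum(1),rcond=None)[0]; return x[:2],np.sqrt(x[2]+x[:2]@x[:2])
H=[(277,161),(345,161),(406,193),(443,252),(447,321),(416,384),(357,420),(288,420),(227,388),(189,326),(184,258),(219,197)]
P=[ray(t,(x+.5)/6-.5+340,(y+.5)/6-.5+230,.092) for x,y in H]; c,r=circ(P); print("holes top",c.round(4),r.round(4))
Ps=np.array(P)[:,:2]-c; print(np.degrees(np.arctan2(Ps[:,1],Ps[:,0])).round(1))
HS=[(376,123),(408,168),(408,222),(372,268),(310,294),(238,291),(182,260),(154,210),(162,157)]
f=4.07; q=lambda x,y:((x+.5)/f-.5+195,(y+.5)/f-.5+270)
P=[ray(s,*q(x,y),.092) for x,y in HS]; c2,r2=circ(P); print("holes side",c2.round(4),r2.round(4))
print("hub corners side",[ray(s,*q(*p),.126)[:2].round(4).tolist() for p in [(205,125),(252,190),(368,148)]])
print("slot ends side",[ray(s,*q(*p),.126)[:2].round(4).tolist() for p in [(238,140),(325,113)]])
C=[*((c+c2)/2)]
for z in(.126,.1345,.148): 
  p=proj(s,C+[z])[0]; print("side crop",z,((p-[195,270]+.5)*f-.5).round(1)); p=proj(t,C+[z])[0]; print("  top crop",((p-[340,230]+.5)*6-.5).round(1))
g=cv2.cvtColor(t[0],cv2.COLOR_RGB2GRAY)
print(g[268:292,386:410])
for k,c3 in(("side",s),("top",t)):
  L=.06 if k=="side" else .05
  w=[[C[0]+L*x,C[1]+L*y] for x,y in((-1,1),(1,1),(1,-1),(-1,-1))] # top at z .13
  sc=9; px=proj(c3,[v+[.132] for v in w]).astype(np.float32)
  M=cv2.getPerspectiveTransform(px,np.float32([[0,600],[0,0],[600,0],[600,600]])) if 0 else cv2.getPerspectiveTransform(px,np.float32([[0,560],[0,0],[560,0],[560,560]]))
  cv2.imwrite(f"pics/rect_{k}.png",cv2.warpPerspective(c3[0],M,(560,560),flags=2)[:,:,::-1])
E
python3 -c "
import cv2,numpy as np
cv2.imwrite('pics/rect.png',cv2.resize(np.hstack([cv2.imread('pics/rect_top.png')[100:460,100:460],cv2.imread('pics/rect_side.png')[100:460,100:460]]),None,fx=1.1,fy=1.1))"
```

```text
holes top [ 0.5168 -0.1627] 0.0461
[  14.6  -15.   -44.7  -74.4 -104.3 -134.8 -164.8  165.4  135.9  104.7
   75.4   44.7]
holes side [ 0.5185 -0.1607] 0.0462
hub corners side [[0.4944, -0.1488], [0.4968, -0.1817], [0.54, -0.1831]]
slot ends side [[0.5018, -0.16], [0.534, -0.1625]]
side crop 0.126 [281.8 127.6]
  top crop [339.7 294.6]
side crop 0.1345 [281.8 110.9]
  top crop [346.8 296.5]
side crop 0.148 [281.8  83.9]
  top crop [358.3 299.6]
[[ 89  98  95  96  96  96  94  91  94  97 103 106 111 114 106 107 110 109
  113 117 119 124 126 122]
 [ 82 102 109 109 112 112 108 110 108 110 113 118 119 119 117 118 113 115
  116 122 123 122 122 121]
 [ 84 110 117 119 119 120 122 119 116 113 111 114 119 119 122 122 120 119
  124 124 125 123 124 120]
 [ 85 108 119 118 122 122 120 120 113 102  95  96 103 117 122 118 121 122
  123 122 125 122 124 121]
 [ 83 107 119 122 124 125 124 123 110  83  68  72  88 110 122 122 123 124
  122 123 121 125 122 117]
 [ 81 108 123 118 125 123 123 124 104  77  52  55  81 109 120 124 122 125
  125 125 124 123 124 121]
 [ 78 110 120 122 123 124 120 117  98  70  48 
[... 1072 characters left out ...]
94 112 121 123 121 124 122 113  87  56  50  62  87 111 116 120 124
  124 124 123 122 122 121]
 [ 65  91 115 122 123 124 125 123 113  90  68  57  72  94 113 118 120 123
  124 123 125 122 121 120]
 [ 65  94 112 122 121 125 123 121 117 102  89  86  91 106 115 123 122 120
  121 123 125 123 119 123]
 [ 65  90 111 120 120 123 123 122 118 111 105 105 110 117 122 120 120 122
  123 122 121 125 122 123]
 [ 77  97 114 117 122 120 124 122 119 116 115 117 117 123 122 119 120 121
  120 119 120 118 120 120]
 [ 94 101 114 122 122 124 124 123 122 124 119 122 123 125 125 119 122 120
  122 122 117 112 108 112]
 [109 113 118 122 123 122 123 121 121 122 123 124 123 122 122 123 124 120
  121 119 107  95  85  90]]
```

View pics/rect.png

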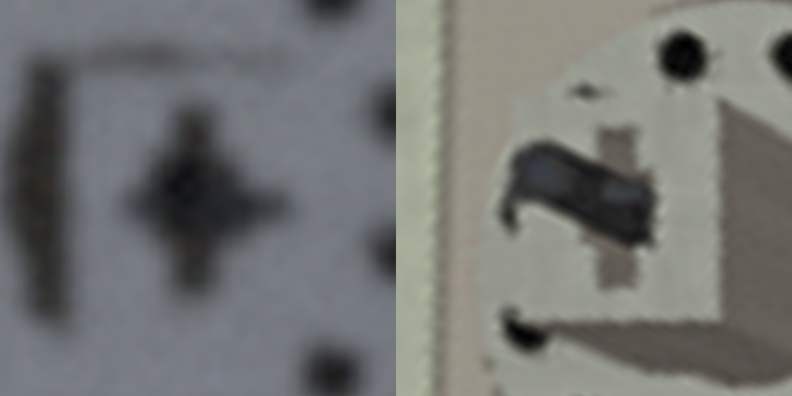

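The rectified view (left from top, right from side) shows the slot along world x and the pin crossing it at close to 90°. I'll compute the crossing angle from the arm centroids to pick the direction.

Run:
```python
from h import *
ims=[cam("top") for _ in range(12)]; t=ims[0]
g=np.mean([cv2.cvtColor(i[0],cv2.COLOR_RGB2GRAY).astype(float) for i in ims],0); D=np.clip(112-g,0,None)
def col(x,y0,y1): w=D[y0:y1,x]; return (w@np.arange(y0,y1))/w.sum()
def row(y,x0,x1): w=D[y,x0:x1]; return (w@np.arange(x0,x1))/w.sum()
pin=[(x,col(x,274,286)) for x in(391,392,402,403,404)]
slot=[(row(y,391,404),y) for y in(272,273,274,285,286)]
for n,L,z in(("pin",pin,.1345),("slot",slot,.126)):
    P=np.array([ray(t,*p,z)[:2] for p in L]); v=np.linalg.svd(P-P.mean(0))[2][0]
    print(n,np.round(L,2).tolist(),P.round(4).tolist(),np.degrees(np.arctan2(v[1],v[0]))%180, P.mean(0))
# housing edge, world direction of slot in side
s=cam("side"); f=4.07; q=lambda x,y:((x+.5)/f-.5+195,(y+.5)/f-.5+270)
print(manip.get_state()['time'])
```

```text
pin [[391.0, 279.47], [392.0, 279.26], [402.0, 279.75], [403.0, 279.54], [404.0, 279.53]] [[0.5169, -0.1492], [0.5173, -0.1512], [0.516, -0.1707], [0.5164, -0.1727], [0.5164, -0.1746]] 88.02942246085284 [ 0.51661929 -0.16367563]
slot [[396.44, 272.0], [396.46, 273.0], [396.41, 274.0], [396.95, 285.0], [396.92, 286.0]] [[0.5308, -0.1627], [0.5289, -0.1627], [0.5269, -0.1625], [0.5052, -0.1627], [0.5032, -0.1625]] 179.7687178970302 [ 0.51899559 -0.16263457]
0.95
```

>>> apply_moves:
  steps:
    - [[0,0,10.58,0,0,-9,1],[0,0,10.58,0,0,-9,1],[0,0,10.58,0,0,-9,1],[0,0,10.58,0,0,-9,1],[0,0,10.58,0,0,-9,1],[0,0,10.58,0,0,-9,1],[0,0,10.58,0,0,-9,1],[0,0,0,-44,31,0,1],[0,0,0,-44,31,0,1],[0,0,0,-44,31,0,1],[0,0,0,-44,31,0,1],[0,0,0,-44,31,0,1]]

```text
time: 2.45
tool_pos: [0.3272, 0.3797, 0.258]
orientation: [3.141, -0.0, 1.571]
ft_force: [0.5, 0.1, -0.3]
opening: 0.997
```

>>> apply_moves:
  steps:
    - [[0,0,0,-54,19,0,1],[0,0,0,-54,19,0,1],[0,0,0,-54,19,0,1],[0,0,0,-54,19,0,1],[0,0,0,-54,19,0,1],[0,0,0,-54,19,0,1],[0,0,0,-54,19,0,1],[0,0,0,-54,19,0,1],[0,0,0,-54,19,0,1],[0,0,0,-54,19,0,1],[0,0,0,0,0,0,1],[0,0,0,0,0,0,1]]

```text
time: 3.95
tool_pos: [0.5163, -0.1585, 0.2576]
orientation: [-3.141, -0.001, 1.571]
ft_force: [-0.5, -0.3, 0.1]
opening: 1.0
```

Run:
```python
from h import *
st=manip.get_state(); print(st['tool_pos'],st['orientation'],st['ft_force'],st['qpos'],st['opening'])
```

```text
[ 0.5163301  -0.15849534  0.25756105] [-3.14102885e+00 -5.66213578e-04  1.57068474e+00] [-0.50554014 -0.26454627  0.07531742] [-4.20307897e-01  3.08757205e-01  1.68077245e+00  3.13992113e-04
  1.15280876e+00 -4.20324036e-01] 0.9998174924624474
```

>>> apply_moves:
  steps:
    - [[0,0,0,-3.5,1.7,0,1],[0,0,0,0,0,40,1],[0,0,0,0,0,40,1],[0,0,0,0,0,35,1],[0,0,0,0,0,25,1],[0,0,0,0,0,15,1],[0,0,0,0,0,5,1],[0,0,0,0,0,0,1],[0,0,0,0,0,0,1]]

```text
time: 5.08
tool_pos: [0.5188, -0.1624, 0.0986]
orientation: [3.14, 0.0, 1.571]
ft_force: [0.1, 0.1, -0.2]
opening: 0.999
```

Run:
```python
from h import *
s=cam("side");t=cam("top")
a=cv2.resize(s[0][200:400,170:370],(600,600),interpolation=2)
cv2.imwrite("pics/g1.png",a[:,:,::-1])
st=manip.get_state(); print(st['tool_pos'],st['ft_force'],st['moment'])
```

```text
[ 0.51865858 -0.16240173  0.09842306] [ 0.71684012  0.96263366 -0.34081834] [-0.02267809  0.01519492  0.03224916]
```

View pics/g1.png

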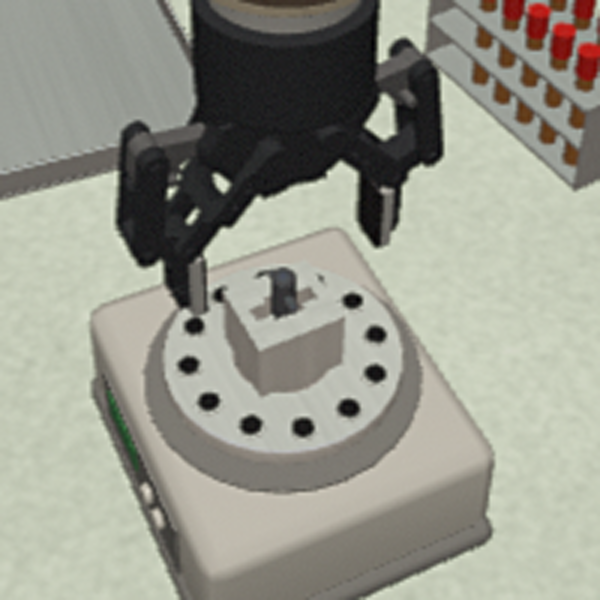

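The fingertips appear at crop (195,308) and (384,242), clearly higher or farther back than the hub at (285,300). I'll check this against projection.

Run:
```python
from h import *
s=cam("side");t=cam("top")
for dx in(-.0425,.0425):
  for z in(.098,.1115,.15):
    p=proj(s,[.5187+dx,-.1624,z])[0]; q=proj(t,[.5187+dx,-.1624,z])[0]; print(dx,z,((p-[170,200])*3).round(),q.round(1), ((q-[340,200])*4).round())
g=cv2.resize(s[0][200:400,170:370],(600,600),interpolation=2); h=cv2.resize(t[0][200:350,330:480],(600,600),interpolation=2)
cv2.imwrite("pics/g2.png",cv2.resize(np.hstack([g,h]),(800,400))[:,:,::-1])
st=manip.get_state(); print(st['time'],st['tool_pos'],st['qpos'],st['dq'])
```

```text
-0.0425 0.098 [203. 374.] [393.7 298. ] [215. 392.]
-0.0425 0.1115 [202. 356.] [395.5 298.9] [222. 395.]
-0.0425 0.15 [199. 300.] [400.9 301.4] [244. 405.]
0.0425 0.098 [362. 312.] [392.  256.5] [208. 226.]
0.0425 0.1115 [363. 293.] [393.7 256.6] [215. 226.]
0.0425 0.15 [366. 238.] [399.  256.9] [236. 228.]
5.275 [ 0.51855844 -0.16239202  0.0982197 ] [-4.25121960e-01  4.98234593e-01  1.86237141e+00  1.59792307e-04
  7.80186119e-01 -4.25568355e-01] [ 0.00133813  0.00173998  0.00276333  0.00199464 -0.00133047  0.00147083]
```

View pics/g2.png

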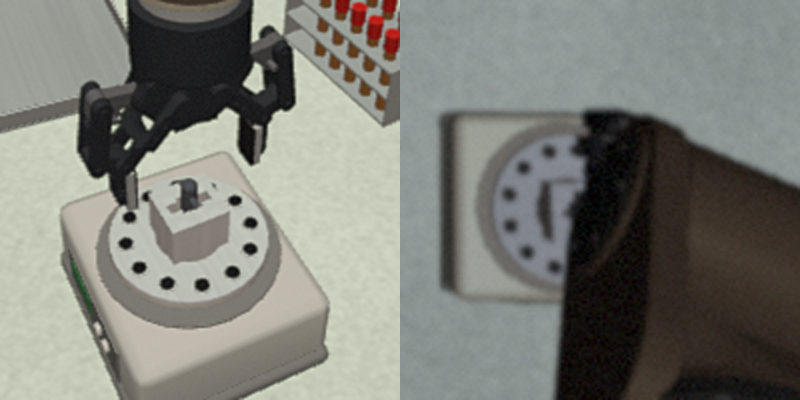

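Run:
```python
from h import *
from scipy.optimize import least_squares
s=cam("side");t=cam("top")
o=np.array([[239,302.7],[298,281]])
for y in(-.173,-.14,-.12):
  r=least_squares(lambda p:(proj(s,[[p[0]-.0425,y,p[1]],[p[0]+.0425,y,p[1]]])-o).ravel(),[.518,.12]); print(y,r.x,np.abs(r.fun).max(), "top px",proj(t,[[r.x[0]-.0425,y,r.x[1]],[r.x[0]+.0425,y,r.x[1]]]).round(1).tolist())
g=cv2.cvtColor(t[0],cv2.COLOR_RGB2GRAY)
print(g[238:310:2,384:420:2])
```

```text
-0.173 [0.51999746 0.15531856] 1.476855066243047 top px [[407.2, 301.0], [405.2, 256.2]]
-0.14 [0.53642476 0.11505571] 3.811840843723985 top px [[384.4, 290.3], [382.7, 248.1]]
-0.12 [0.54640508 0.09062886] 5.048538341570747 top px [[371.7, 284.4], [370.2, 243.5]]
[[150 149 149 150 149 149 151 153 152 149 147 148 147 146 149 149 145 144]
 [144 142 142 144 146 150 149 136 128 120 109 112 110 111 119 133 138 147]
 [111 106 109 107 108 114 116  88  50  41  38  31  29  34  45  58  87 107]
 [119 112 111 112 111 115 114  67   6   5   3  15  12  16  29  33  29  35]
 [115 107 105 104 105 109 115  79  18  12  19   0  21  26  39  40  15  11]
 [105  99 103 104 100 102  99  92  59   1   8   2  14  24  28  27   8   9]
 [105 102 109 114 116 109  85  75  48  17  13  31  30  28  10  10   8  15]
 [120 129 132 135 135 126  67  24  23  21  29  44  40  14   6  14  11  19]
 [101 101 125 135 131 104  51  14  13  17  25  23  11  14  24  21  11  20]
 [ 65  43  95 135 127  76  35  19  10  18  21  11  15   7  17  23  13  18]
 [ 88  66 105 133 132 112  78  56  21  16  19  16   6   4  13  14  10  17]
 [129 124 
[... 1165 characters left out ...]
 31  35  18  14  13  15]
 [137 134 134 130  89  21  22   2  11  21  11  25  36  28  20  19  17  10]
 [138 134 136 133  80  13  18  11  15   6  21  24  32  23  22  15  15  24]
 [134 129 126 130  72  18   6  11  10  18  25  32  28  12  17  17  22  19]
 [127  86  74 108  72  14  15   7  18  28  33  19  17  10  12  10  19  21]
 [117  66  40  78  57  14  11  12  25  30  21  15  23  19  13   9  16  19]
 [128 106  88 100  49  25  25  21  26  19  17   9  21  17  15  15  21  12]
 [123 128 127 112  44  15  16   7  16  21  16  19  16  15  16  19  19  17]
 [105 108 110 100  28  16  12  13  14   9  21  17  13  14  19  11  20  14]
 [107 105 105  87  23  19  17  11  20  18  18   9  14  16  17  14   5   6]]
```

Fit: the fingertips are really at about z=0.155, y≈-0.162, x≈0.520. That's about 40 mm higher than the reported TCP implies (0.098 plus 13 mm open swing). I trust the two camera views for the actual gap, so I'll descend in small steps, watching force.

>>> apply_moves:
  steps:
    - [[0,0,0,0,0,4,1],[0,0,0,0,0,4,1],[0,0,0,0,0,4,1],[0,0,0,0,0,0,1]]

```text
time: 5.88
tool_pos: [0.5182, -0.1622, 0.0853]
orientation: [-3.141, -0.0, 1.571]
ft_force: [0.5, -0.2, 0.8]
opening: 1.003
```

Run:
```python
from h import *
s=cam("side"); st=manip.get_state(); print(st['tool_pos'],st['ft_force'],st['moment'],st['qpos'])
g=cv2.resize(s[0][200:350,190:340],(600,600),interpolation=2); cv2.imwrite("pics/g3.png",g[:,:,::-1])
```

```text
[ 0.51833662 -0.16226597  0.08556554] [ 0.13237203 -0.34623738  1.05124409] [-0.00458021 -0.01078895  0.01241171] [-4.25061615e-01  5.16828864e-01  1.87271551e+00  1.18345980e-04
  7.52459675e-01 -4.25560277e-01]
```

View pics/g3.png

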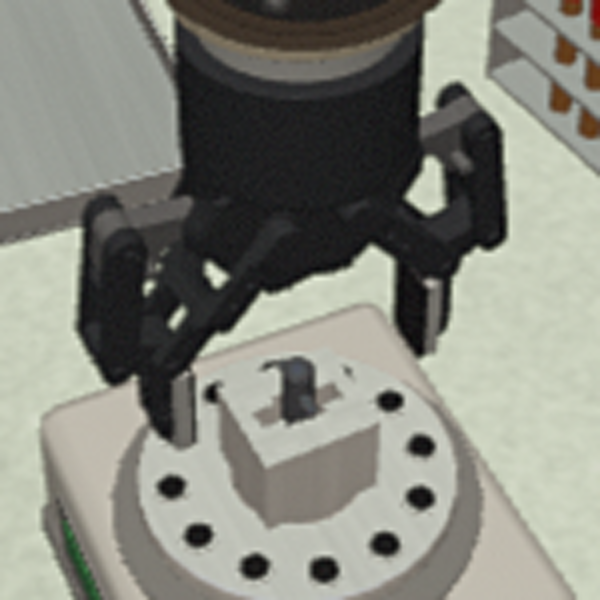

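Tips at crop (195,442) and (432,353), so z≈0.142, still above the hub's mid-height. No contact. Continuing down.

>>> apply_moves:
  steps:
    - [[0,0,0,0,0,6,1],[0,0,0,0,0,6,1],[0,0,0,0,0,6,1],[0,0,0,0,0,5,1],[0,0,0,0,0,3,1],[0,0,0,0,0,0,1]]

```text
time: 6.68
tool_pos: [0.5183, -0.1623, 0.0596]
orientation: [-3.141, -0.0, 1.571]
ft_force: [0.2, 0.1, 0.9]
opening: 0.996
```

Run:
```python
from h import *
s=cam("side"); st=manip.get_state(); print(st['tool_pos'],st['ft_force'],st['moment'])
g=cv2.resize(s[0][200:350,190:340],(600,600),interpolation=2); cv2.imwrite("pics/g4.png",g[:,:,::-1])
```

```text
[ 0.51843138 -0.16229871  0.05977044] [-0.26927577 -0.11234004  0.90067352] [-0.00780461 -0.03228601 -0.01280968]
```

View pics/g4.png

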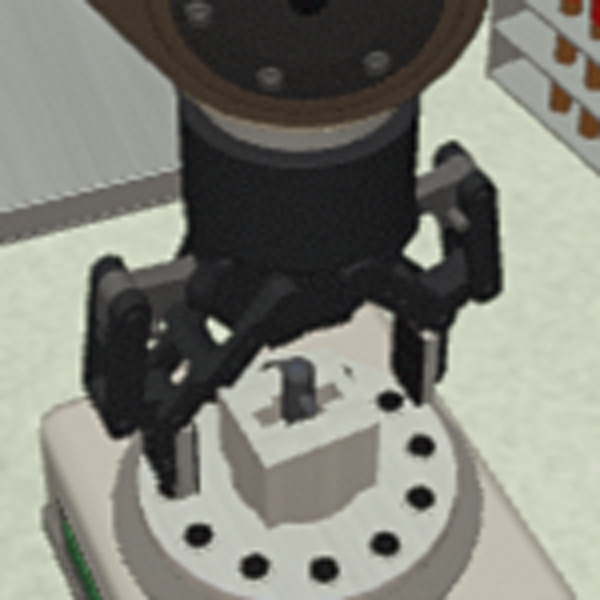

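Tips at crop (198,494) and (428,400), so z≈0.116, straddling the hub with clearance on both sides. Free space at reported 0.060 confirms the offset. Going down 8 mm more, then closing.

>>> apply_moves:
  steps:
    - [[0,0,0,0,0,4,1],[0,0,0,0,0,4,1],[0,0,0,0,0,0,0.8],[0,0,0,0,0,0,0.65],[0,0,0,0,0,0,0.6]]

```text
time: 7.35
tool_pos: [0.5187, -0.1624, 0.0523]
orientation: [3.141, 0.0, 1.571]
ft_force: [-0.7, -0.2, 4.8]
opening: 0.604
```

>>> apply_moves:
  steps:
    - [[0,0,0,0,0,0,0.56],[0,0,0,0,0,0,0.53],[0,0,0,0,0,0,0.5],[0,0,0,0,0,0,0.4],[0,0,0,0,0,0,0],[0,0,0,0,0,0,0]]

```text
time: 8.1
tool_pos: [0.5179, -0.1625, 0.0535]
orientation: [3.142, 0.001, 1.572]
ft_force: [-9.8, -1.6, 22.8]
opening: 0.506
```

Run:
```python
from h import *
st=manip.get_state(); print(st['tool_pos'],st['ft_force'],st['moment'],st['opening'])
```

```text
[ 0.51788637 -0.16252058  0.05352044] [-9.83487282 -1.62564194 22.78111459] [-0.03043159  1.63670529  0.10006375] 0.5060455346295749
```

Gripped at 44 mm, but the tips touched the disc while swinging forward (23 N). I'll ease open, rise 4 mm and regrip.

>>> apply_moves:
  steps:
    - [[0,0,0,0,0,0,0.62],[0,0,0,0,0,-4,0.62],[0,0,0,0,0,0,0.62],[0,0,0,0,0,0,0.55],[0,0,0,0,0,0,0.5],[0,0,0,0,0,0,0.3],[0,0,0,0,0,0,0],[0,0,0,0,0,0,0]]

```text
time: 9.1
tool_pos: [0.5184, -0.1623, 0.0559]
orientation: [3.141, -0.0, 1.571]
ft_force: [-1.2, 0.4, 5.2]
opening: 0.507
```

Run:
```python
from h import *
st=manip.get_state(); print(st['tool_pos'],st['ft_force'],st['moment'],st['opening'])
```

```text
[ 0.51843052 -0.16227225  0.05587114] [-1.2484609   0.40846585  5.21818119] [0.15963685 0.22972765 0.01986273] 0.5067490202698224
```

>>> apply_moves:
  steps:
    - [[0,0,0,0,0,-2,0],[0,0,0,0,0,-2,0],[0,0,0,0,0,0,0],[0,0,0,0,0,0,0]]

```text
time: 9.6
tool_pos: [0.5183, -0.1623, 0.0597]
orientation: [-3.141, -0.0, 1.571]
ft_force: [0.5, 0.2, -2.1]
opening: 0.505
```

>>> apply_moves:
  steps:
    - [[0,0,0,0,0,-1.5,0],[0,0,0,0,0,0,0]]

```text
time: 9.85
tool_pos: [0.5184, -0.1623, 0.0614]
orientation: [3.141, -0.0, 1.571]
ft_force: [-0.7, -0.1, -2.6]
opening: 0.51
```

>>> apply_moves:
  steps:
    - [[0,0,0,0,0,-1,0],[0,0,0,0,0,0,0]]

```text
time: 10.1
tool_pos: [0.5183, -0.1622, 0.0622]
orientation: [-3.141, -0.0, 1.571]
ft_force: [-0.0, -0.1, -4.0]
opening: 0.508
```

>>> apply_moves:
  steps:
    - [[0,0,0,0,0,-1.2,0],[0,0,0,0,0,0,0]]

```text
time: 10.35
tool_pos: [0.5183, -0.1622, 0.0633]
orientation: [-3.141, -0.0, 1.571]
ft_force: [0.1, -1.0, -7.0]
opening: 0.509
```

Light pin contact: about 4 N beyond the weight, with negligible side force. Now turning counter-clockwise (tool z negative).

>>> apply_moves:
  steps:
    - [[0,0,-6,0,0,0,0],[0,0,-6,0,0,0,0],[0,0,-6,0,0,0,0],[0,0,-6,0,0,0,0],[0,0,-6,0,0,0,0]]

```text
time: 10.98
tool_pos: [0.5182, -0.1622, 0.0633]
orientation: [-3.141, -0.001, 2.098]
ft_force: [0.1, 0.5, -6.1]
opening: 0.505
```

>>> apply_moves:
  steps:
    - [[0,0,-6,0,0,0,0],[0,0,-6,0,0,0,0],[0,0,-6,0,0,0,0],[0,0,-6,0,0,0,0],[0,0,-6,0,0,0,0]]

```text
time: 11.6
tool_pos: [0.5182, -0.1622, 0.0633]
orientation: [3.141, -0.001, 2.622]
ft_force: [1.2, 1.1, -5.6]
opening: 0.509
```

>>> apply_moves:
  steps:
    - [[0,0,-6,0,0,0,0],[0,0,-6,0,0,0,0],[0,0,-4,0,0,0,0],[0,0,0,0,0,0,0]]

```text
time: 12.1
tool_pos: [0.518, -0.1622, 0.0633]
orientation: [3.141, -0.001, 2.897]
ft_force: [-1.5, 0.2, -5.4]
opening: 0.506
```

Still on the pin at 76°. Now smaller steps.

>>> apply_moves:
  steps:
    - [[0,0,-3,0,0,0,0],[0,0,-2,0,0,0,0],[0,0,0,0,0,0,0]]

```text
time: 12.48
tool_pos: [0.5182, -0.1622, 0.0635]
orientation: [3.141, -0.0, 2.984]
ft_force: [-2.1, 0.2, -5.0]
opening: 0.506
```

>>> apply_moves:
  steps:
    - [[0,0,-3,0,0,0,0],[0,0,0,0,0,0,0]]

```text
time: 12.72
tool_pos: [0.5182, -0.1622, 0.0635]
orientation: [3.141, -0.0, 3.036]
ft_force: [-2.8, -0.2, -4.0]
opening: 0.508
```

>>> apply_moves:
  steps:
    - [[0,0,-3,0,0,0,0],[0,0,0,0,0,0,0]]

```text
time: 12.98
tool_pos: [0.5182, -0.1621, 0.0635]
orientation: [3.141, -0.0, 3.088]
ft_force: [-3.7, 0.9, -3.1]
opening: 0.504
```

>>> apply_moves:
  steps:
    - [[0,0,-1,0.8,0,-0.8,0],[0,0,0,0,0,-0.8,0],[0,0,0,0,0,0,0]]

```text
time: 13.35
tool_pos: [0.518, -0.1624, 0.0653]
orientation: [-3.141, 0.001, 3.107]
ft_force: [1.0, 0.2, -2.3]
opening: 0.504
```

Raised 1.8 mm further and only the weight remains: the slot is under the pin. Lifting slowly.

>>> apply_moves:
  steps:
    - [[0,0,0,0,0,-1.5,0],[0,0,0,0,0,-1.5,0],[0,0,0,0,0,-1.5,0],[0,0,0,0,0,0,0]]

```text
time: 13.85
tool_pos: [0.5177, -0.1623, 0.0697]
orientation: [-3.142, 0.0, 3.107]
ft_force: [-0.4, -0.1, -2.9]
opening: 0.51
```

>>> apply_moves:
  steps:
    - [[0,0,0,0,0,-2,0],[0,0,0,0,0,-2,0],[0,0,0,0,0,-2,0],[0,0,0,0,0,0,0]]

```text
time: 14.35
tool_pos: [0.5177, -0.1623, 0.0758]
orientation: [-3.142, 0.0, 3.107]
ft_force: [-0.5, -0.1, -2.7]
opening: 0.504
```

>>> apply_moves:
  steps:
    - [[0,0,0,0,0,-4,0],[0,0,0,0,0,-4,0],[0,0,0,0,0,-4,0],[0,0,0,0,0,-4,0],[0,0,0,0,0,-4,0]]

```text
time: 14.98
tool_pos: [0.5176, -0.1623, 0.0959]
orientation: [3.142, 0.0, 3.107]
ft_force: [-0.2, 0.3, -2.8]
opening: 0.503
```

>>> apply_moves:
  steps:
    - [[0,0,0,0,0,-5,0],[0,0,0,0,0,-5,0],[0,0,0,0,0,-5,0],[0,0,0,0,0,-5,0],[0,0,0,0,0,-5,0],[0,0,0,0,0,-5,0],[0,0,0,0,0,-10,0],[0,0,0,0,0,-12,0],[0,0,0,0,0,-12,0],[0,0,0,0,0,0,0]]

```text
time: 16.23
tool_pos: [0.518, -0.1624, 0.1607]
orientation: [-3.141, 0.002, 3.107]
ft_force: [-0.9, -0.7, -2.2]
opening: 0.508
```

Run:
```python
from h import *
t=cam("top");s=cam("side"); st=manip.get_state(); print(st['tool_pos'],st['orientation'],st['ft_force'],st['qpos'])
g=cv2.resize(s[0][100:400,100:400],(600,600),interpolation=2); cv2.imwrite("pics/g5.png",g[:,:,::-1])
# tray: rim corners top view + side view
Pt=np.array([ray(t,*p,.022)[:2] for p in [(163,236),(277,242),(272,312),(157,303)]]);Ps=np.array([ray(s,*p,.022)[:2] for p in [(208,170),(245,242),(166,261),(142,180)]])
for P in(Pt,Ps): c=P.mean(0); d=(P[0]+P[3]-P[1]-P[2])/2; print(c,np.linalg.norm(d),d, "free",c-.045*d/np.linalg.norm(d))
```

```text
[ 0.51751065 -0.16222332  0.1596281 ] [3.14158320e+00 1.75559949e-04 3.10712529e+00] [ 0.01673617 -0.78545891 -2.99645933] [-4.25619324e-01  4.14915788e-01  1.80368843e+00  9.49114464e-05
  9.22829743e-01 -1.96200557e+00]
[0.52910295 0.21626195] 0.26313723266265393 [0.02124846 0.26227792] free [0.52546917 0.1714089 ]
[0.52873521 0.21756156] 0.27803616513194057 [0.02789742 0.27663305] free [0.52422002 0.17278865]
```

View pics/g5.png

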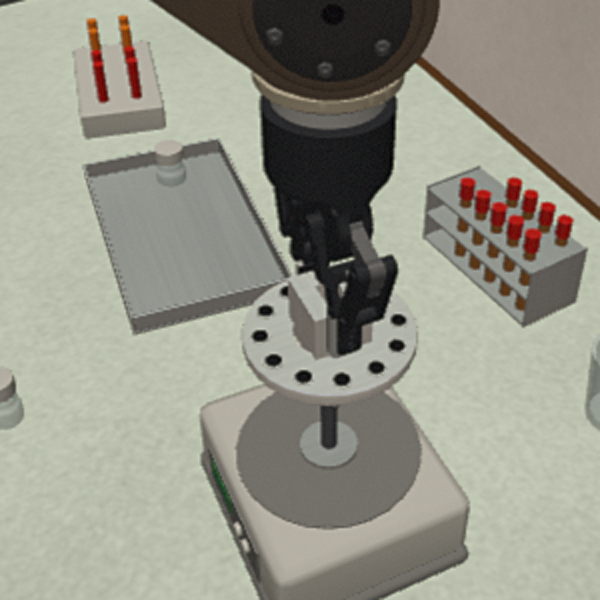

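The rotor is clear above the spindle: disc at (330,335), spindle tip at about (330,405), and the tray and jar undisturbed. Both views agree on tray_free ≈ (0.525,0.172). Carrying it over.

>>> apply_moves:
  steps:
    - [[0,0,0,0,20,0,0],[0,0,0,0.5,40,0,0],[0,0,0,0.5,44,0,0],[0,0,0,0.5,44,0,0],[0,0,0,0.5,44,0,0],[0,0,0,0.5,44,0,0],[0,0,0,0.5,44,0,0],[0,0,0,0.5,34,0,0],[0,0,0,0.7,20,0,0],[0,0,0,0,0,0,0],[0,0,0,0,0,0,0]]

```text
time: 17.7
tool_pos: [0.5248, 0.1711, 0.1595]
orientation: [-3.141, -0.0, 3.107]
ft_force: [-0.4, -0.4, -2.8]
opening: 0.505
```

>>> apply_moves:
  steps:
    - [[0,0,0,0,0,20,0],[0,0,0,0,0,30,0],[0,0,0,0,0,30,0],[0,0,0,0,0,30,0],[0,0,0,0,0,20,0],[0,0,0,0,0,10,0],[0,0,0,0,0,0,0],[0,0,0,0,0,0,0]]

```text
time: 18.7
tool_pos: [0.5254, 0.1715, 0.0204]
orientation: [3.141, 0.001, 3.107]
ft_force: [-0.3, -0.3, -1.9]
opening: 0.507
```

Run:
```python
from h import *
s=cam("side"); t=cam("top"); st=manip.get_state(); print(st['tool_pos'],st['orientation'],st['ft_force'])
g=cv2.resize(s[0][130:290,110:270],(400,400),interpolation=2);h=cv2.resize(t[0][200:340,140:280],(400,400),interpolation=2); cv2.imwrite("pics/g6.png",np.hstack([g,h])[:,:,::-1])
```

```text
[0.52535069 0.17173797 0.02041125] [3.14118473e+00 1.36836205e-03 3.10701834e+00] [ 0.58181844 -0.01957726 -2.21379291]
```

View pics/g6.png

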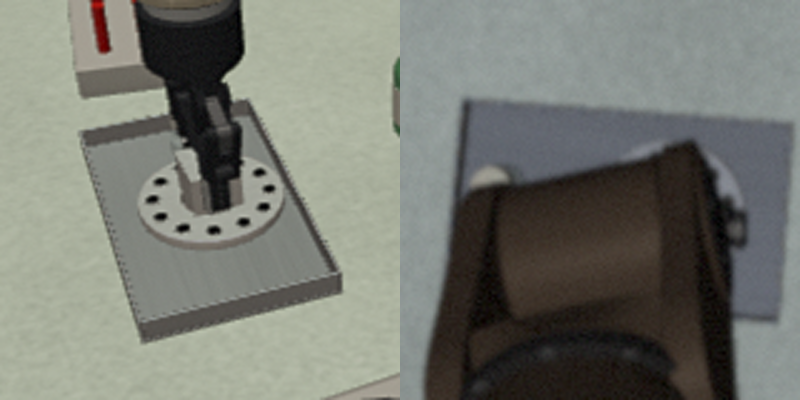

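The disc is level over the free part of the tray (side crop (212,200)), with the jar untouched at top crop (490,178). Lowering.

>>> apply_moves:
  steps:
    - [[0,0,0,0,0,10,0],[0,0,0,0,0,10,0],[0,0,0,0,0,8,0],[0,0,0,0,0,5,0],[0,0,0,0,0,3,0],[0,0,0,0,0,2,0],[0,0,0,0,0,0,0],[0,0,0,0,0,0,0]]

```text
time: 19.8
tool_pos: [0.525, 0.1717, -0.0182]
orientation: [3.141, 0.0, 3.107]
ft_force: [0.6, 0.9, -2.5]
opening: 0.507
```

>>> apply_moves:
  steps:
    - [[0,0,0,0,0,1,0],[0,0,0,0,0,1,0],[0,0,0,0,0,0,0]]

```text
time: 20.18
tool_pos: [0.5249, 0.1717, -0.0205]
orientation: [3.142, -0.0, 3.107]
ft_force: [-0.1, 0.4, -2.5]
opening: 0.507
```

>>> apply_moves:
  steps:
    - [[0,0,0,0,0,1,0],[0,0,0,0,0,1,0],[0,0,0,0,0,0,0]]

```text
time: 20.55
tool_pos: [0.5249, 0.1717, -0.0225]
orientation: [3.142, -0.0, 3.107]
ft_force: [0.2, -0.1, -2.7]
opening: 0.506
```

>>> apply_moves:
  steps:
    - [[0,0,0,0,0,1,0],[0,0,0,0,0,0,0]]

```text
time: 20.8
tool_pos: [0.525, 0.1717, -0.0231]
orientation: [3.141, 0.0, 3.107]
ft_force: [-0.8, 0.1, 3.4]
opening: 0.512
```

>>> apply_moves:
  steps:
    - [[0,0,0,0,0,0.7,0],[0,0,0,0,0,0,0]]

```text
time: 21.05
tool_pos: [0.525, 0.1718, -0.0232]
orientation: [3.141, 0.001, 3.107]
ft_force: [-3.8, -0.4, 13.2]
opening: 0.508
```

The rotor touched down on the floor. Easing back 0.7 mm and releasing.

>>> apply_moves:
  steps:
    - [[0,0,0,0,0,-0.7,0],[0,0,0,0,0,0,0],[0,0,0,0,0,0,0.55],[0,0,0,0,0,0,0.65],[0,0,0,0,0,0,0.8],[0,0,0,0,0,0,0.8],[0,0,0,0,0,0,0.8]]

```text
time: 21.92
tool_pos: [0.5249, 0.1717, -0.0234]
orientation: [3.142, -0.0, 3.107]
ft_force: [0.3, -0.0, -0.6]
opening: 0.801
```

>>> apply_moves:
  steps:
    - [[0,0,0,0,0,-5,0.8],[0,0,0,0,0,-15,0.8],[0,0,0,0,0,-30,0.8],[0,0,0,0,0,-45,0.8],[0,0,0,0,0,-50,0.8],[0,0,0,0,0,-50,0.8],[0,0,0,0,0,-30,0.8],[0,0,0,0,-50,0,0.8],[0,0,0,0,-50,0,0.8],[0,0,0,0,-50,0,0.8],[0,0,0,0,-50,0,0.8],[0,0,0,0,0,0,0.8]]

```text
time: 23.42
tool_pos: [0.5178, -0.0308, 0.2026]
orientation: [-3.141, 0.001, 3.103]
ft_force: [0.1, 0.5, -0.2]
opening: 0.799
```

Run:
```python
from h import *
s=cam("side"); t=cam("top"); st=manip.get_state(); print(st['tool_pos'],st['ft_force'],st['dq'].round(3))
g=cv2.resize(s[0][130:330,90:290],(400,400),interpolation=2);h=cv2.resize(t[0][120:330,140:350],(400,400),interpolation=2); cv2.imwrite("pics/g7.png",np.hstack([g,h])[:,:,::-1])
```

```text
[ 0.51785142 -0.02831275  0.202374  ] [ 0.231038    0.6832353  -0.79755424] [ 0.031  0.005  0.002  0.001 -0.005  0.   ]
```

View pics/g7.png

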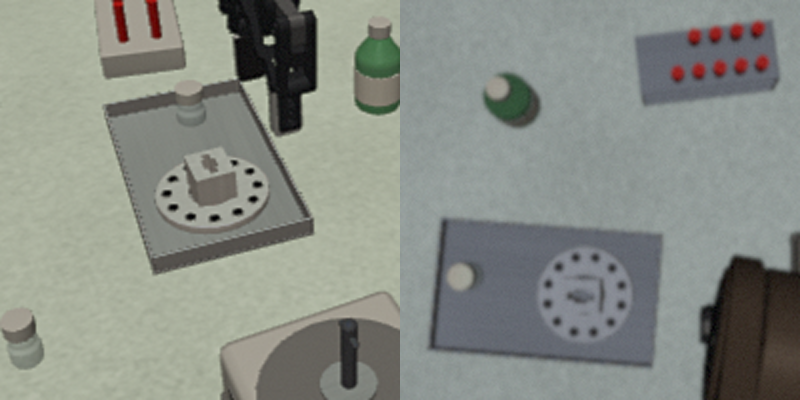

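The rotor lies flat with its hub up inside the tray (top crop (585,294)). The jar (460,277) and bottle (510,97) are standing in place, and the gripper is empty and clear. Checking the beaker numerically, letting the arm settle, then handing in.

>>> apply_moves:
  steps:
    - [[0,0,0,0,0,0,0.8],[0,0,0,0,0,0,0.8],[0,0,0,0,0,0,0.8],[0,0,0,0,0,0,0.8]]

```text
time: 24.02
tool_pos: [0.518, -0.0278, 0.2016]
orientation: [3.141, -0.0, 3.108]
ft_force: [0.1, 0.5, -0.2]
opening: 0.799
```

Run:
```python
from h import *
from bench import order
t=cam("top"); a=cv2.imread("pics/top0.png")[:,:,::-1]
for n,(x,y,w,h) in dict(jar=(160,254,24,24),bottle=(180,153,36,36),beaker=(375,138,38,38)).items():
    print(n,np.abs(t[0][y:y+h,x:x+w].astype(int)-a[y:y+h,x:x+w]).mean().round(2))
print(order.hand_in())
```

```text
jar 12.17
bottle 12.51
beaker 13.93
the job is handed in; nothing more can be done
None
```

The rotor is off the spinner and lying flat, hub up, in the free part of the tray. It has been let go and the gripper is clear. I handed the job in at about 24 s.

**How it went:** I gripped the hub's 44 mm faces and lifted until the pin met the rotor with about 4 N beyond its weight. I then turned it counter-clockwise about 88°, until the force fell to the weight alone. From there it slid up freely with no extra load, and I set it down at about (0.525, 0.172).

**Last checks:** the final pictures show the rotor flat in the tray and the jar and bottle standing where they were.

**What disagreed or went less well:**
- **Reported tool height:** it did not match the cameras. The fingertips were about 40 mm higher than the reported TCP implied, so I worked from the pictures and contact forces instead.
- **First grip:** the fingertips pressed on the disc with about 23 N while closing, so I opened, rose 4 mm and gripped again.
- **Set-down:** an extra 0.7 mm step after touching the tray floor pressed with about 13 N. I backed it off before letting go.
- **Jar, bottle and beaker check:** comparing the start and end pictures gave differences of 12.2, 12.5 and 13.9 grey levels. They are similar for all three, so probably a change in overall brightness, but I did not confirm that. The beaker was outside my last pictures, though the arm never went near it.

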